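Wake and zero the balance that carries the amber jar

ROBOT

A 6-joint arm with a two-finger parallel gripper is mounted at the origin on the work surface. World frame = base frame: x ahead of the robot, y to its left, z up, the work surface at z = 0. Lengths are in m, angles in rad, forces in N, time in s.
With the tool pointing down it reaches from about 0.25 to 0.775 m from the base axis. Payload 4 kg.
Tool frame: the origin (TCP) lies on the centre line of the jaws, within the pads' length; the fingertips stand 17 mm ahead of it and the grasp point (between the pads) lies 2 mm behind it; z points along the fingers, y is the line along which they close (so a half turn about z gives the same grasp; the last joint's range is limited). The gripper opens to 94 mm and grips with 3 to 60 N. Pads are 16 mm wide; open, the fingers measure 119 mm over their backs; the gripper's body (75 mm by 177 mm) begins 78 mm behind the grasp point.
Start: joints at [1.132, 0.087, 1.371, -0, 1.684, -0.103], TCP at [0.181, 0.519, 0.223] pointing down, gripper open.
Joint ranges: [-3.1, 3.1], [-0.76, 2.03], [0.27, 2.55], [-1.08, 4.22], [0.17, 2.65], [-2.57, 2.57]. Speed limits (rad/s): [2.79, 2.79, 3.14, 3.14, 3.14, 3.14].

INTERFACE

Orientations are given as [roll, pitch, yaw] about the fixed x, y, z axes, in that order (R = Rz(yaw) Ry(pitch) Rx(roll)).
In Python, from bench import robot gives the robot as it stands.
- The arm moves only by the tool servo_tool, never from a script. Its argument "plan" is a list of rows, each a list of 7 numbers: the shift along the tool's x, y, z normalised to -1 to 1, where 1 is 0.1 m, then the turn, a rotation vector about the tool's x, y, z normalised to -1 to 1, where 1 is pi/2 rad, then the finger opening in mm, from 0 to 94. In form: [[x, y, z, ax, ay, az, gripper], ...]. A call has 1 to 12 rows; each row is the pose to reach, as a shift and turn from the pose commanded when the call began, along the tool's axes at that moment; what a row does not reach only later rows make up. A row lasts 1/12 s, in which the tool goes at most 41.7 mm and 7.16 degrees, less where a joint would pass 70% of its speed; a pose out of reach is approached as far as the arm can. A call with a number of a shift or a turn outside -1 to 1 is refused whole. A call with a gripper value outside its range is refused whole. The fingers move at their own pace and stop on an object; the grip force is fixed at half the most. Time passes only in rows, so rows that repeat a pose let the fingers close. It gives the time, the measured TCP pose, the force, the opening and the grip force at its end, in the units of the state.
- robot.get_obs(): the state, without advancing time (a new reading comes with each control period).
- robot.snapshot(name): name is "side" or "top" or "wrist"; returns the picture (420x560x3 uint8, red, green, blue); there is no depth.
- robot.camera_params(name): a dict with "camera_matrix" (3x3 intrinsics, pixels), "rvec" (rotation vector, rad) and "tvec" (3), from world to camera coordinates, as OpenCV has them; the wrist camera has in their place "tool_from_camera" (4x4, takes a point from camera to tool coordinates, whose origin is the TCP and whose axes are the flange's). Camera axes: x right, y down, z forward; pixel columns grow to the right and rows downward; lengths in m; the calibration is good to about 2 mm. A picture is of the moment at which its call begins: read the wrist's pose just before it. camera_params takes no time and is no camera call.
- robot.close_job(): hands the job in; it is judged then, once.
Trained networks look in the newest picture that a camera, given by its name, has taken for a name from the list of things; names that differ only in an ending like _2 or _b are one class to them, and where a whole thing is asked for, a point or a joint stands for the part that bears it (a point fixed in the world has none). Each returns a list of dicts, best first, with "conf" (0 to 1); they miss things now and then, are a little off and sometimes report something else, mostly with a low value. They report only what shows in the picture. A call takes as long as a camera call. They do not tell look-alikes from the thing itself.
- robot.find_in(thing, camera): "extent" ([centre column, centre row, width, height] in pixels, round what is visible of it).
The state is a dict: "time": time; "joint_positions": joint angles; "qvel": joint speeds; "joint_torque": joint torques, N m; "tool_pos": TCP position; "ee_rot": TCP orientation; "wrist_force": force on the tool from outside, world axes, zero at the start; "wrist_torque": the same for the moment, N m; "width": finger opening in m; "finger_force": force on a finger pad.
Only numpy, scipy, OpenCV 4.12 (cv2) and the standard library are available. Lean on these libraries where they do the work, as an engineer would, in place of code of your own. Each camera call takes 0.05 s, during which the arm holds its last target. There are 200 camera calls.

TASK

One of the two balances carries the amber jar: wake that balance by pressing its round key fully down with shut fingertips for about half a second and letting it up, then zero it by pressing its long bar key fully down and holding it for two seconds. Press gently, leave its square key, the other balance and everything standing about as they are, pick nothing up, and finish with the hand a good 10 cm above the keys.

Things in the scene. Friction and masses are not known exactly. Their poses are not given: they have to be found in the camera images.
- balance1: The balance that carries the amber jar: white plastic, 210 x 150 mm, 42 mm high, fixed. Origin: centre of its underside. x points from its keys to its pan (away from the robot, yaw up to 0.35 either way), y to its left, z up. Three black keys in a row along its front edge (x = -80 mm), then a dark display, then a round steel pan (112 mm across, top at 50 mm, centre at x = 37 mm).
- balance2: The other balance, same make, size and axes, carrying an open white beaker. To be left alone.
- jar_center (a point): Centre, half-way up, of the amber jar with black screw cap (44 mm across, 58 mm high, loose) that stands on balance1's pan.
- beaker_center (a point): Centre, half-way up, of the open white beaker (52 mm across, 58 mm high, loose) that stands on balance2's pan.
- balance1_round_top (a point): Centre of the top face of balance1's round key, 18 mm across, at the left (+y) end of the row, 54 mm from the bar key's centre; 52 mm above the bench when up, 10 mm proud of the balance. It moves down with the key.
- balance1_round (a joint): How far balance1's round key is pressed (m): 0 up, 0.006 fully down. It takes about 1.6 N to start moving and 4 N fully down, and is felt by the balance beyond 0.0035. It springs back up.
- balance1_bar_top (a point): Centre of the top face of balance1's long bar key in the middle of the row, 16 x 46 mm (long along the balance's y); 52 mm above the bench when up, 10 mm proud of the balance. It moves down with the key.
- balance1_bar (a joint): How far balance1's bar key is pressed (m): 0 up, 0.006 fully down. It takes about 1.6 N to start moving and 4 N fully down, and is felt by the balance beyond 0.0035. It springs back up.
- balance1_square_top (a point): Centre of the top face of balance1's square key, 16 x 16 mm, at the right (-y) end of the row, 54 mm from the bar key's centre; 52 mm above the bench when up, 10 mm proud of the balance. It moves down with the key.
- balance1_square (a joint): How far balance1's square key is pressed (m): 0 up, 0.006 fully down. It takes about 1.6 N to start moving and 4 N fully down, and is felt by the balance beyond 0.0035. It springs back up.
- balance2_round_top (a point): Centre of the top face of balance2's round key, 18 mm across, at the left (+y) end of the row, 54 mm from the bar key's centre; 52 mm above the bench when up, 10 mm proud of the balance. It moves down with the key.
- balance2_round (a joint): How far balance2's round key is pressed (m): 0 up, 0.006 fully down. It takes about 1.6 N to start moving and 4 N fully down, and is felt by the balance beyond 0.0035. It springs back up.
- balance2_bar_top (a point): Centre of the top face of balance2's long bar key in the middle of the row, 16 x 46 mm (long along the balance's y); 52 mm above the bench when up, 10 mm proud of the balance. It moves down with the key.
- balance2_bar (a joint): How far balance2's bar key is pressed (m): 0 up, 0.006 fully down. It takes about 1.6 N to start moving and 4 N fully down, and is felt by the balance beyond 0.0035. It springs back up.
- balance2_square_top (a point): Centre of the top face of balance2's square key, 16 x 16 mm, at the right (-y) end of the row, 54 mm from the bar key's centre; 52 mm above the bench when up, 10 mm proud of the balance. It moves down with the key.
- balance2_square (a joint): How far balance2's square key is pressed (m): 0 up, 0.006 fully down. It takes about 1.6 N to start moving and 4 N fully down, and is felt by the balance beyond 0.0035. It springs back up.
- weight_center (a point): Centre of a loose brass calibration weight with a knob, 28 mm across, 40 mm high, between the balances.
- vial_center (a point): Centre of a small loose amber vial, 26 mm across, 45 mm high, between the balances.
- spare_jar_center (a point): Centre of a loose amber jar like the one on the pan (44 mm across, 58 mm high), standing on the bench on the left.
- tape_center (a point): Centre of a loose roll of tape lying flat, 80 mm across, 24 mm high, on the right.
- stopper_center (a point): Centre of a loose dark rubber stopper, 24 mm across, 25 mm high, between the balances.
- balance1_pan (a point): Centre of the top of balance1's pan.
- balance2_pan (a point): Centre of the top of balance2's pan.
There are look-alikes about, which are no part of the job. Leave any purple or red look-alike of the part that bears beaker_center alone.

How it is judged:
By the outcome, as a careful person would: the job done as asked, in the order asked, and still so for the second after the job is handed in, with the robot touching nothing.
It also fails if it takes over 48 s, if anything falls off the work surface, if the arm or the gripper's body presses on something with over 40 N, if the wrist force passes 120 N, or if a joint passes its speed limit or range.

## Working session

There is one attempt and no reset: what is moved stays moved. The work goes in short steps, Python scripts to look and compute and a tool call to move; the robot and the scene stay as the last step left them, time stands still between calls to the robot, and variables do not carry over. Pictures are saved under pics/ and viewed, at most 10 in all, crops included, and the job is handed in when it is done.

Besides the shell and the picture viewer there is one more tool, called by a JSON object that holds its "name" and its "arguments". servo_tool: Moves the arm, as the interface text tells. Scaled input: -1 to 1 covers 0.1 m each way for a shift and pi/2 rad each way for a turn. Its arguments: {"type":"object","properties":{"plan":{"type":"array","items":{"type":"array","items":{"type":"number"}}}},"required":["plan"]}

```bash
mkdir -p pics
python3 - <<'E'
from bench import robot
import cv2
o=robot.get_obs();print(o['time'],o['tool_pos'],o['ee_rot'],o['width'],o['wrist_force'])
for c in("top","side"):
    cv2.imwrite(f"pics/{c}0.png",robot.snapshot(c)[:,:,::-1])
    for t in("balance1","jar_center","beaker_center","balance1_round_top","balance1_bar_top","balance1_square_top"):
        print(c,t,[( [round(float(v)) for v in d['extent']],round(float(d['conf']),2)) for d in robot.find_in(t,c)])
p=robot.camera_params("top");print(p)
print(robot.camera_params("wrist"))
E
```

```text
0.0 [0.18101746 0.51881534 0.22131621] [-3.13939045e+00 -2.35651030e-04  2.80578872e+00] 0.09394093238957438 [ 0.53348505  0.16901041 -0.14243103]
top balance1 [([216, 209, 78, 87], 0.71), ([348, 218, 66, 84], 0.6)]
top jar_center [([357, 200, 20, 22], 0.8), ([345, 244, 15, 7], 0.3)]
top beaker_center [([291, 182, 17, 20], 0.78), ([148, 236, 23, 18], 0.66), ([215, 192, 20, 24], 0.61), ([154, 184, 17, 21], 0.52)]
top balance1_round_top []
top balance1_bar_top []
top balance1_square_top []
side balance1 [([324, 277, 108, 67], 0.76), ([276, 194, 76, 36], 0.6)]
side jar_center [([344, 258, 23, 33], 0.68)]
side beaker_center [([327, 226, 18, 27], 0.89), ([284, 174, 19, 24], 0.87), ([273, 162, 16, 22], 0.83), ([227, 169, 18, 19], 0.68)]
side balance1_round_top [([284, 257, 9, 12], 0.43)]
side balance1_bar_top []
side balance1_square_top [([294, 288, 9, 12], 0.44)]
{'camera_matrix': array([[406.02252374,   0.        , 277.76343549],
       [  0.        , 406.02252374, 210.82668682],
       [  0.        ,   0.        ,   1.        ]]), 'rvec': array([ 2.09617287, -2.10374223,  0.23727019]), 'tvec': array([-0.0217813 ,  0.58066785,  1.03005369])}
{'camera_matrix': array([[330.50160516,   0.        , 280.4634773 ],
       [  0.        , 330.50160516, 211.1333378 ],
       [  0.        ,   0.        ,   1.        ]]), 'tool_from_camera': array([[-3.14972920e-04, -9.58906913e-01, -2.83720697e-01,
         8.28470459e-02],
       [ 9.99999144e-01, -6.62446401e-04,  1.12875721e-03,
         3.67740946e-04],
       [-1.27032285e-03, -2.83720098e-01,  9.58906300e-01,
        -1.62292430e-01],
       [ 0.00000000e+00,  0.00000000e+00,  0.00000000e+00,
         1.00000000e+00]])}
```

View pics/top0.png

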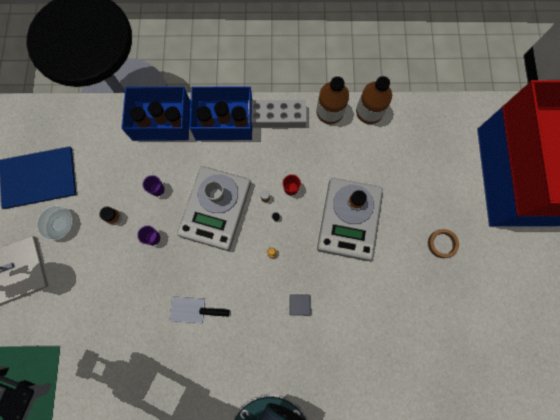

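View pics/side0.png

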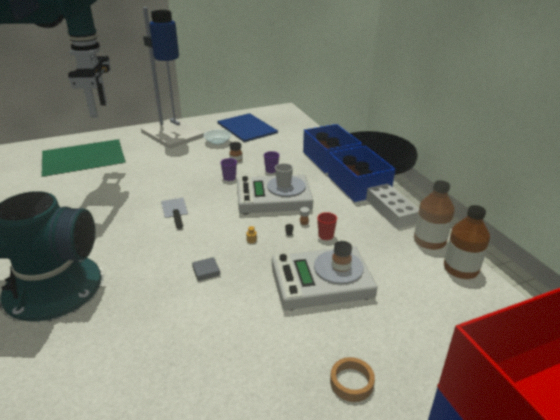

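The top view shows the balance carrying the dark-capped jar at (350,218), with keys around (328..366, 240..248). The balance at (215,207) carries an open white or grey beaker. The jar-like candidates are (357,200) on a pan, (109,215) on the bench at left (the spare) and the bottles at (334,100) and (376,100). Only (357,200) stands on a balance, so I'll confirm it in a crop and locate the keys.

```bash
cat > h.py <<'E'
import numpy as np,cv2
from scipy.spatial.transform import Rotation as R
from bench import robot
def cam(name):
    p=robot.camera_params(name);K=p['camera_matrix']
    if name=='wrist':
        o=robot.get_obs();T=np.eye(4);T[:3,:3]=R.from_euler('xyz',o['ee_rot']).as_matrix();T[:3,3]=o['tool_pos']
        T=T@p['tool_from_camera'];return K,T[:3,:3],T[:3,3]
    r=cv2.Rodrigues(p['rvec'])[0];return K,r.T,-r.T@p['tvec']
def toworld(C,uv,z):
    K,Rm,t=C;d=Rm@np.linalg.solve(K,[uv[0],uv[1],1.]);return t+d*(z-t[2])/d[2]
def topix(C,X):
    K,Rm,t=C;c=K@(Rm.T@(np.array(X)-t));return c[:2]/c[2]
def totool(X):
    o=robot.get_obs();return R.from_euler('xyz',o['ee_rot']).inv().apply(np.array(X)-o['tool_pos'])
E
python3 - <<'E'
from h import *
im=cv2.imread('pics/top0.png');C=cam('top')
x0,y0=305,170
c=im[y0:y0+100,x0:x0+90];cv2.imwrite('pics/crop.png',cv2.resize(c,None,fx=6,fy=6,interpolation=cv2.INTER_CUBIC))
g=cv2.cvtColor(c,cv2.COLOR_BGR2GRAY)
n,l,s,ce=cv2.connectedComponentsWithStats((g<70).astype('uint8'))
for i in range(1,n):
    if s[i,4]>8:print(s[i],ce[i]+[x0,y0],toworld(C,ce[i]+[x0,y0],.052).round(4))
o=robot.get_obs();print(o['time'])
E
```

```text
[ 44  20  18  19 268] [358.16044776 199.51119403] [ 0.615  -0.2452  0.052 ]
[ 27  55  34  16 339] [348.29498525 232.19764012] [ 0.5239 -0.2142  0.052 ]
[19 69  6  6 30] [326.53333333 241.36666667] [ 0.4991 -0.1547  0.052 ]
[ 33  72  18   8 100] [346.41 245.24] [ 0.4884 -0.2077  0.052 ]
[59 77  6  6 31] [366.48387097 249.25806452] [ 0.4774 -0.2609  0.052 ]
0.7
```

View pics/crop.png

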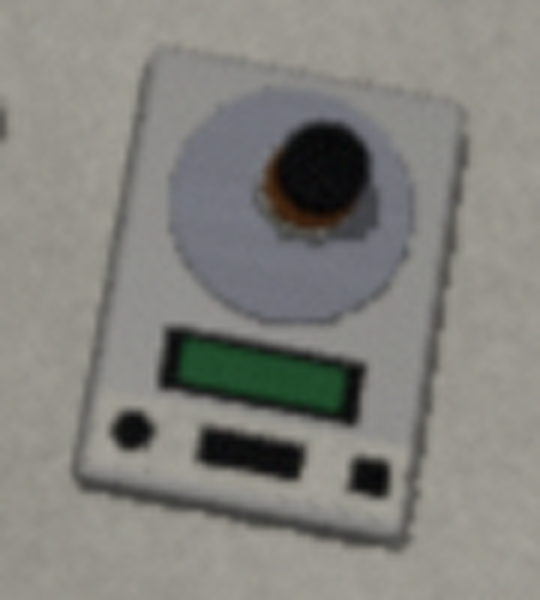

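The crop confirms it: amber jar with black cap on the pan at (358,200). The round key is at (326.5,241), the bar at (346,245) and the square at (366.5,249). The balance yaw is about -0.2. I'm starting the approach with the fingers shutting.

{"name": "servo_tool", "arguments": {"plan": [[-1, -1, 0, 0, 0, -0.086, 0], [-1, -1, 0, 0, 0, -0.086, 0], [-1, -1, 0, 0, 0, -0.086, 0], [-1, -1, 0, 0, 0, -0.086, 0], [-1, -1, 0, 0, 0, -0.086, 0]]}}

```text
time: 1.12
tool_pos: [0.2441, 0.3894, 0.223]
ee_rot: [3.141, 0.001, 2.937]
wrist_force: [-0.9, 0.4, 0.2]
width: 0.0641
finger_force: 0.0
```

{"name": "servo_tool", "arguments": {"plan": [[-1, -1, 0, 0, 0, 0, 0], [-1, -1, 0, 0, 0, 0, 0], [-1, -1, 0, 0, 0, 0, 0], [-1, -1, 0, 0, 0, 0, 0], [-1, -1, 0, 0, 0, 0, 0]]}}

```text
time: 1.53
tool_pos: [0.3223, 0.2725, 0.2227]
ee_rot: [3.141, 0.001, 2.936]
wrist_force: [0.2, 0.4, -0.3]
width: 0.0305
finger_force: 0.0
```

{"name": "servo_tool", "arguments": {"plan": [[-1, -1, 0, 0, 0, 0, 0], [-1, -1, 0, 0, 0, 0, 0], [-1, -1, 0, 0, 0, 0, 0], [-1, -1, 0, 0, 0, 0, 0], [-1, -1, 0, 0, 0, 0, 0]]}}

```text
time: 1.95
tool_pos: [0.4004, 0.1551, 0.2223]
ee_rot: [3.142, 0.0, 2.937]
wrist_force: [0.5, 0.0, -0.8]
width: 0.0007
finger_force: 0.0
```

{"name": "servo_tool", "arguments": {"plan": [[-1, -1, 0, 0, 0, 0, 0], [-1, -1, 0, 0, 0, 0, 0], [-1, -1, 0, 0, 0, 0, 0], [-1, -1, 0, 0, 0, 0, 0], [-1, -1, 0, 0, 0, 0, 0]]}}

```text
time: 2.37
tool_pos: [0.4784, 0.0377, 0.2218]
ee_rot: [3.141, -0.001, 2.939]
wrist_force: [0.9, -0.3, -0.9]
width: 0.0005
finger_force: 0.0
```

Run:
```python
from h import *
o=robot.get_obs();print(o['time'],o['tool_pos'],o['ee_rot'],o['width'])
print(totool([.499,-.155,.052]))
```

```text
2.3667 [0.47837895 0.03774534 0.22182454] [ 3.14126472e+00 -7.59899913e-04  2.93874771e+00] 0.0005281795762151818
[-0.05915714 -0.18469497  0.16971908]
```

{"name": "servo_tool", "arguments": {"plan": [[-0.3, -0.93, 0, 0, 0, 0, 0], [-0.3, -0.93, 0, 0, 0, 0, 0], [-0.3, -0.93, 0, 0, 0, 0, 0], [-0.3, -0.93, 0, 0, 0, 0, 0]]}}

```text
time: 2.7
tool_pos: [0.488, -0.0589, 0.2222]
ee_rot: [3.141, -0.0, 2.94]
wrist_force: [-1.4, -0.1, -0.2]
width: 0.0003
finger_force: 0.0
```

{"name": "servo_tool", "arguments": {"plan": [[-0.29, -0.92, 0.5, 0, 0, 0, 0], [-0.29, -0.92, 0.8, 0, 0, 0, 0], [-0.29, -0.92, 0.8, 0, 0, 0, 0], [-0.29, -0.92, 0.8, 0, 0, 0, 0], [-0.29, -0.92, 0.8, 0, 0, 0, 0], [-0.29, -0.92, 0.8, 0, 0, 0, 0]]}}

```text
time: 3.2
tool_pos: [0.4985, -0.1524, 0.1431]
ee_rot: [3.14, 0.001, 2.943]
wrist_force: [0.4, 0.6, 0.4]
width: 0.0002
finger_force: 0.0
```

Run:
```python
from h import *
C=cam('wrist');im=robot.snapshot('wrist')[:,:,::-1].copy()
o=robot.get_obs();print(o['time'],o['tool_pos'],o['ee_rot'],o['wrist_force'])
for X in([.4991,-.1547,.052],[.4884,-.2077,.052],[.4774,-.2609,.052]):print(topix(C,X).round(1))
g=cv2.cvtColor(im,cv2.COLOR_BGR2GRAY)
n,l,s,ce=cv2.connectedComponentsWithStats((g<60).astype('uint8'))
for i in range(1,n):
    if s[i,4]>150:print(s[i],ce[i].round(1),toworld(C,ce[i],.052).round(4))
cv2.imwrite('pics/w1.png',im)
```

```text
3.25 [ 0.49896347 -0.15267549  0.14410454] [3.14073766e+00 2.53289782e-03 2.94351368e+00] [ 0.44202033 -0.72222011 -0.65615607]
[276.9 221.5]
[209.8 221.6]
[142.4 221.3]
[295   0  72  37 299] [324.3  25.5] [ 0.3669 -0.0944  0.052 ]
[269 211  22  23 398] [279.7 222.4] [ 0.5003 -0.1526  0.052 ]
[136 212  25  21 479] [148.1 222. ] [ 0.4789 -0.2565  0.052 ]
[ 185  212   58   21 1205] [213.6 222. ] [ 0.4894 -0.2048  0.052 ]
[ 163  245  108   31 1253] [205.7 257.4] [ 0.5182 -0.2192  0.052 ]
[422 244  32  29 635] [437.2 258.4] [ 0.5576 -0.0298  0.052 ]
[    0   248   560   172 33551] [276.1 361.3] [ 0.6322 -0.1826  0.052 ]
[453 288  29  27 439] [464.7 299.3] [ 0.6014 -0.0088  0.052 ]
[389 373  55  20 691] [414.8 382. ] [ 0.6816 -0.0588  0.052 ]
```

View pics/w1.png

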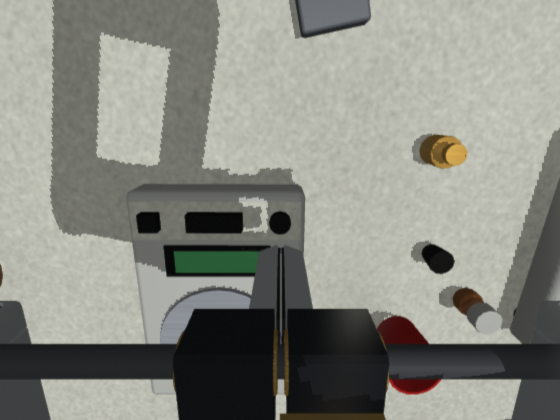

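The wrist view shows the round key at (280,222), the bar at (214,222) and the square at (148,222). That puts the round key at about (0.500,-0.153), in agreement with the top view, and the shut fingertips are right above it.

{"name": "servo_tool", "arguments": {"plan": [[-0.01, -0.01, 0.3, 0, 0, 0, 0], [-0.01, -0.01, 0.55, 0, 0, 0, 0], [-0.01, -0.01, 0.68, 0, 0, 0, 0], [-0.01, -0.01, 0.68, 0, 0, 0, 0], [-0.01, -0.01, 0.68, 0, 0, 0, 0]]}}

```text
time: 3.67
tool_pos: [0.4994, -0.1547, 0.0758]
ee_rot: [3.141, 0.002, 2.943]
wrist_force: [0.1, 0.7, 0.6]
width: 0.0006
finger_force: 0.0
```

Run:
```python
from h import *
o=robot.get_obs();print(o['time'],o['tool_pos'],o['ee_rot'],o['wrist_force'])
print(totool([.4998,-.1535,.052]))
C=cam('wrist');im=robot.snapshot('wrist')[:,:,::-1].copy()
cv2.imwrite('pics/w2.png',im[180:380,160:420].repeat(3,0).repeat(3,1))
```

```text
3.6667 [ 0.49939993 -0.15472377  0.07577927] [3.14132421e+00 1.61021122e-03 2.94287702e+00] [0.0838262  0.72153517 0.58820559]
[-0.00011232  0.00127228  0.02377982]
```

View pics/w2.png

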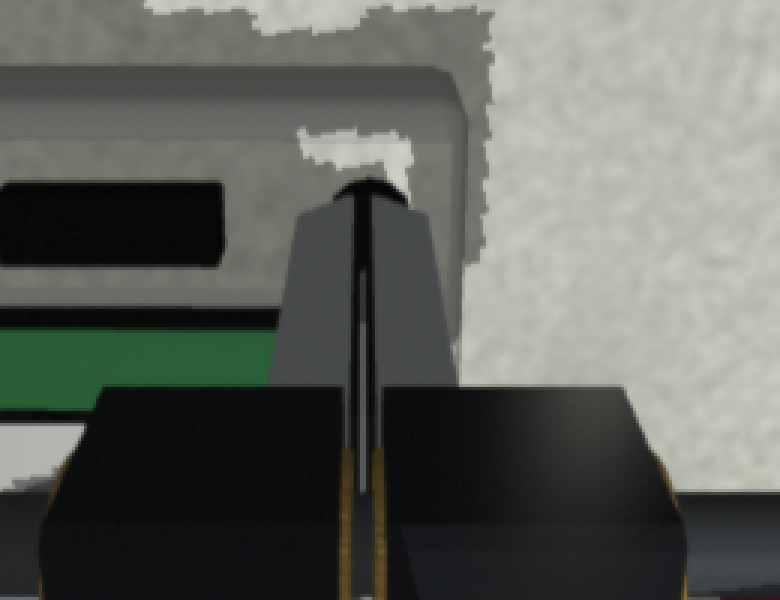

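The crop shows the shut fingertips over the round key's centre (key at col 370, jaw gap at 363), about 2 mm off. The bar and square keys are clear. I'll feel for contact first.

{"name": "servo_tool", "arguments": {"plan": [[0, 0.015, 0.04, 0, 0, 0, 0], [0, 0.015, 0.08, 0, 0, 0, 0], [0, 0.015, 0.08, 0, 0, 0, 0], [0, 0.015, 0.08, 0, 0, 0, 0]]}}

```text
time: 4.05
tool_pos: [0.5, -0.1546, 0.0676]
ee_rot: [3.141, 0.003, 2.941]
wrist_force: [0.4, 0.2, 2.2]
width: 0.0003
finger_force: 1.1
```

{"name": "servo_tool", "arguments": {"plan": [[0, 0, 0.03, 0, 0, 0, 0], [0, 0, 0.055, 0, 0, 0, 0], [0, 0, 0.06, 0, 0, 0, 0], [0, 0, 0.06, 0, 0, 0, 0], [0, 0, 0.06, 0, 0, 0, 0]]}}

```text
time: 4.47
tool_pos: [0.5, -0.1548, 0.0631]
ee_rot: [3.141, 0.003, 2.941]
wrist_force: [-2.0, 2.9, 11.7]
width: 0.0006
finger_force: 5.8
```

Fully down at 11.7 N. I'll ease slightly, hold 2 more rows, then let it up.

{"name": "servo_tool", "arguments": {"plan": [[0, 0, -0.005, 0, 0, 0, 0], [0, 0, -0.005, 0, 0, 0, 0], [0, 0, -0.15, 0, 0, 0, 0], [0, 0, -0.3, 0, 0, 0, 0], [0, 0, -0.3, 0, 0, 0, 0], [0, 0, -0.3, 0, 0, 0, 0]]}}

```text
time: 4.97
tool_pos: [0.499, -0.155, 0.0905]
ee_rot: [-3.141, 0.001, 2.941]
wrist_force: [-0.8, 0.3, -1.1]
width: 0.0005
finger_force: 0.0
```

Run:
```python
from h import *
C=cam('wrist');im=robot.snapshot('wrist')[:,:,::-1].copy()
o=robot.get_obs();print(o['time'],o['tool_pos'],o['wrist_force'])
print(totool([.4893,-.206,.052]))
cv2.imwrite('pics/w3.png',im)
```

```text
5.0167 [ 0.49832187 -0.15462354  0.08955968] [ 0.28845978  0.04522551 -0.05530939]
[-0.00146261 -0.05214569  0.03755465]
```

View pics/w3.png

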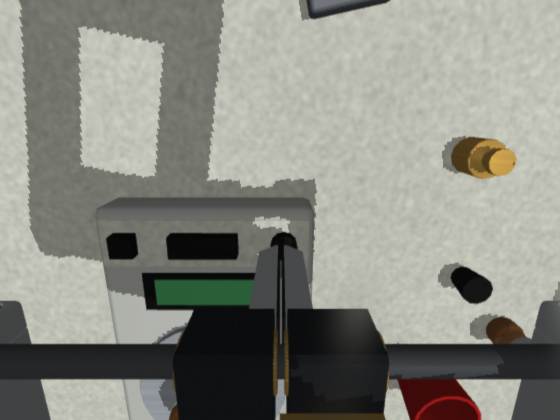

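The round key is back up (284,240) and the scene is undisturbed. The bar is at (202,246), so I'm moving over it.

{"name": "servo_tool", "arguments": {"plan": [[-0.005, -0.3, 0, 0, 0, 0, 0], [-0.005, -0.52, 0, 0, 0, 0, 0], [-0.005, -0.52, 0, 0, 0, 0, 0], [-0.005, -0.52, 0.1, 0, 0, 0, 0], [-0.005, -0.52, 0.15, 0, 0, 0, 0], [-0.005, -0.52, 0.15, 0, 0, 0, 0]]}}

```text
time: 5.52
tool_pos: [0.4875, -0.2039, 0.0724]
ee_rot: [3.139, -0.005, 2.942]
wrist_force: [-0.6, -0.0, 0.2]
width: 0.0002
finger_force: 0.0
```

Run:
```python
from h import *
im=robot.snapshot('wrist')[:,:,::-1].copy()
o=robot.get_obs();print(o['time'],o['tool_pos'],o['wrist_force'],totool([.4893,-.206,.052]))
cv2.imwrite('pics/w4.png',im[180:380,160:420].repeat(3,0).repeat(3,1))
```

```text
5.5667 [ 0.48800243 -0.20414057  0.073394  ] [-0.03342005 -0.09780896  0.38497253] [-0.0017196  -0.00159958  0.02138525]
```

View pics/w4.png

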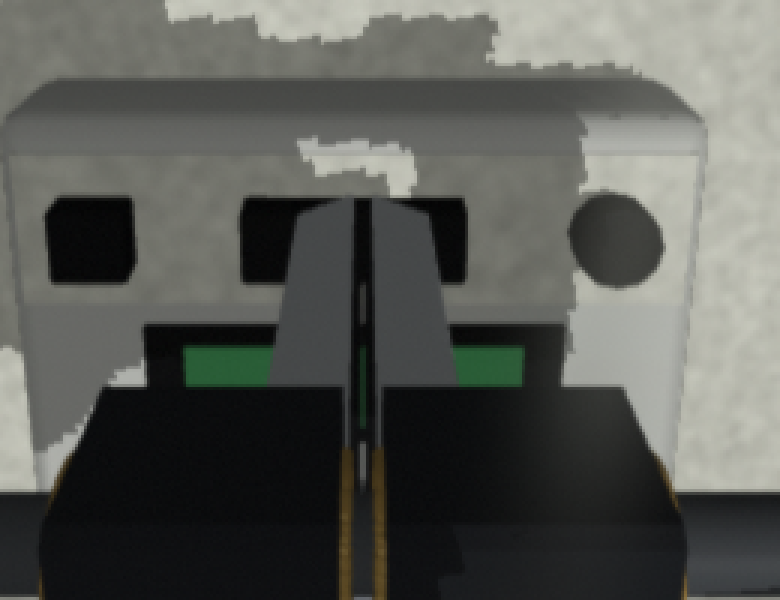

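The fingertips are centred on the bar (x 240–467, gap at 363, near edges aligned at row 197). Pressing.

{"name": "servo_tool", "arguments": {"plan": [[0, 0, 0.06, 0, 0, 0, 0], [0, 0, 0.1, 0, 0, 0, 0], [0, 0, 0.13, 0, 0, 0, 0], [0, 0, 0.14, 0, 0, 0, 0], [0, 0, 0.14, 0, 0, 0, 0], [0, 0, 0.14, 0, 0, 0, 0]]}}

```text
time: 6.07
tool_pos: [0.4897, -0.2052, 0.0632]
ee_rot: [3.141, 0.002, 2.941]
wrist_force: [-1.6, 2.1, 6.9]
width: 0.0004
finger_force: 3.8
```

{"name": "servo_tool", "arguments": {"plan": [[0, 0, 0, 0, 0, 0, 0], [0, 0, 0, 0, 0, 0, 0], [0, 0, 0, 0, 0, 0, 0], [0, 0, 0, 0, 0, 0, 0], [0, 0, 0, 0, 0, 0, 0], [0, 0, 0, 0, 0, 0, 0], [0, 0, 0, 0, 0, 0, 0], [0, 0, 0, 0, 0, 0, 0], [0, 0, 0, 0, 0, 0, 0], [0, 0, 0, 0, 0, 0, 0], [0, 0, 0, 0, 0, 0, 0], [0, 0, 0, 0, 0, 0, 0]]}}

```text
time: 7.07
tool_pos: [0.4897, -0.2052, 0.0632]
ee_rot: [3.141, 0.002, 2.941]
wrist_force: [-1.3, 2.2, 7.7]
width: 0.0004
finger_force: 3.8
```

{"name": "servo_tool", "arguments": {"plan": [[0, 0, 0, 0, 0, 0, 0], [0, 0, 0, 0, 0, 0, 0], [0, 0, 0, 0, 0, 0, 0], [0, 0, 0, 0, 0, 0, 0], [0, 0, 0, 0, 0, 0, 0], [0, 0, 0, 0, 0, 0, 0], [0, 0, 0, 0, 0, 0, 0], [0, 0, 0, 0, 0, 0, 0], [0, 0, 0, 0, 0, 0, 0], [0, 0, 0, 0, 0, 0, 0], [0, 0, 0, 0, 0, 0, 0]]}}

```text
time: 7.98
tool_pos: [0.4897, -0.2052, 0.0632]
ee_rot: [3.141, 0.002, 2.941]
wrist_force: [-2.0, 2.3, 7.6]
width: 0.0006
finger_force: 3.8
```

{"name": "servo_tool", "arguments": {"plan": [[0, 0, -0.15, 0, 0, 0, 0], [0, 0, -0.5, 0, 0, 0, 0], [0, 0, -0.9, 0, 0, 0, 0], [0, 0, -1, 0, 0, 0, 0], [0, 0, -1, 0, 0, 0, 0]]}}

```text
time: 8.4
tool_pos: [0.4913, -0.2067, 0.166]
ee_rot: [-3.139, 0.009, 2.941]
wrist_force: [-0.2, -0.9, 0.6]
width: 0.0008
finger_force: 0.0
```

{"name": "servo_tool", "arguments": {"plan": [[0, 0, -0.4, 0, 0, 0, 0], [0, 0, -0.7, 0, 0, 0, 0], [0, 0, -0.7, 0, 0, 0, 0], [0, 0, -0.7, 0, 0, 0, 0], [0, 0, -0.7, 0, 0, 0, 0], [0, 0, -0.7, 0, 0, 0, 0]]}}

```text
time: 8.9
tool_pos: [0.488, -0.2051, 0.2284]
ee_rot: [3.14, -0.005, 2.941]
wrist_force: [-0.5, -0.4, -0.5]
width: 0.0002
finger_force: 0.0
```

Run:
```python
from h import *
o=robot.get_obs();print(o['time'],o['tool_pos'],o['wrist_force'])
cv2.imwrite('pics/w5.png',robot.snapshot('wrist')[:,:,::-1])
```

```text
8.9 [ 0.48803343 -0.20513793  0.22841821] [-0.47302335 -0.44698034 -0.50961269]
```

View pics/w5.png

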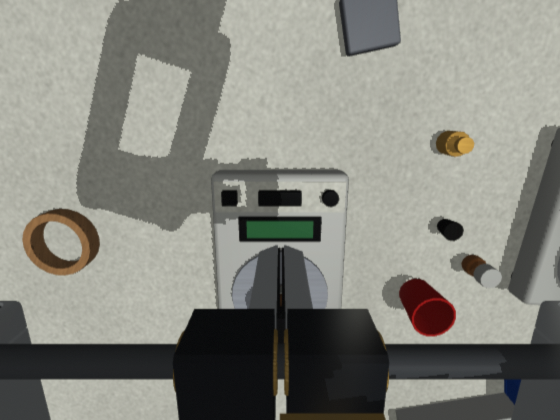

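The three keys are up at (230,198), (280,198) and (330,198), the surroundings are unmoved, and the fingertips are about 16 cm above the keys. Handing in.

```bash
python3 -c "
from bench import robot
print(robot.close_job())"
```

```text
the job is handed in; nothing more can be done
None
```

I woke the balance with the amber jar (round key fully down about 0.5 s, peak reading about 12 N), then zeroed it (bar key held fully down just over 2 s at about 7 N); the hand finished about 16 cm above the keys and the job is handed in, though no verdict came back and the display showed no change I could see.

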